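# Check the toe of a wooden hand plane on a sprung dial gauge

### The job

Zero the readout by pressing its button fully down and letting it up; then lay the small wide wooden plane sole down in the dial gauge's trough and push it toe first against the sprung probe until its toe is hard against the two stop posts. Finish while still holding it there in the gripper, flat in the trough and pressed firmly on the posts: the spring pushes it out if you let go. Leave everything else on the bench where it is.

Things in the scene. Friction and masses are not known exactly. Their poses are not given: they have to be found in the camera images.
- plane: The plane to check: wooden block 120 long (x) x 44 wide (y) x 42 high, 0.35 kg, loose, sole down; a wedge and steel iron 26 wide stand mid-top, to 60 above the sole, leaning to the heel; small brass disc on top near the toe. The widest all-wood plane of the three on the bench. Grip it across its sides. Origin: centre of the sole; x to the toe, which starts within 0.5 rad of world +x; z up
- plane_toe (a point): Centre of the plane's flat toe face, 60 ahead of the plane's origin along its x and 21 above the sole
- gauge: Fixed dial gauge: grey plate 310 x 100 x 12, x from -190 to +120; its top is the trough floor. Two rails, 10 thick, 8 high above it, x -190 to 0, leave a channel 50 wide, open at the near end. Behind the posts a block (from x = 60) carries a round dial 60 across, top 69 above the bench. Origin: on the bench below the stop faces, mid-width; x = pushing direction, within 0.3 rad of world +x
- stop: Two fixed steel posts 16 x 16 x 36 high, centres 18 left and right of the trough's middle. Origin: on the trough floor (12 above the bench), mid-width, in the plane of the posts' front faces; x is the pushing direction, y left, z up. The plane is home with its toe face at x = 0 and its sole at z = 0 here
- probe_tip (a point): Tip of the sprung probe, a steel rod 8 to 10 across between the posts, along the gauge's x, 22 above the trough floor; free, its tip stands 14 in front of the posts' faces (at x = -14 in the stop's frame)
- probe (a joint): How far the probe is pushed in, in m: 0 free, 0.014 when its tip is flush with the posts' faces; it could go on to 0.020. Its spring pushes back with about 4 N when the probe is first touched and 8 N at 0.014
- readout: The fixed readout: a white box 75 (x) x 85 (y) x 40 high with a blank green-tinted display in a black frame on the far half of its top and one round push button on the near half. Origin: centre of its underside; z up
- zero_button_top (a point): Centre of the top of the readout's round grey push button, 26 across, in a black collar 42 across; 15 nearer than the box's middle. When up it is 62 above the bench, the collar's top 52. Pressed straight down from above; the point moves with the button
- zero_button (a joint): How far the button is pressed, in m: 0 up, 0.006 fully down. It springs back; fully down takes 5 N
- rabbet_plane: Bystander: narrow wooden plane, 140 x 24 x 50 high, loose; origin centre of its sole
- block_plane: Bystander: low iron plane with a small dark knob at its front, 130 x 46, about 36 high, loose; origin centre of its sole
- wax_tin: Bystander: round plain metal tin, 70 across, 34 high, loose; origin centre of its underside
- screwdriver: Bystander: wooden-handled screwdriver lying on the bench, loose; its origin is on its underside near the middle
- mallet: Bystander: wooden mallet lying on the bench, head 65 x 115 x 60, about 235 long, loose; origin on the bench on the handle, 80 from the head's middle
- marking_gauge: Bystander: wooden marking gauge, a beam 190 long with a dark fence block 55 high, loose; origin on the bench below the middle of the beam
Mind the look-alikes: they are no part of the job. Leave any red or turquoise look-alike of the plane alone.

How it is judged:
By the outcome, as a careful person would: the job done as asked, in the order asked, and still so for the second after the job is handed in, while the arm keeps its last pose, push and grip.
It also fails if it takes over 72 s, if anything falls off the work surface, if the arm or the gripper's body presses on something with over 40 N, if the wrist force passes 120 N, or if a joint passes its speed limit or range.

### The arm

A 7-joint arm with a two-finger parallel gripper is mounted at the origin on the work surface. World frame = base frame: x ahead of the robot, y to its left, z up, the work surface at z = 0. Lengths are in m, angles in rad, forces in N, time in s.
With the tool pointing down it reaches from about 0.4 to 0.875 m from the base axis. Payload 19.3 kg.
Tool frame: the origin (TCP) lies midway between the tips of the shut fingers; the grasp point (between the pads) lies bot.grip_point_offset behind it (bot.grip_point_offset is the distance from the TCP to the grasp point, in m); z points along the fingers, y is the direction in which the jaws open and shut (so a half turn about z gives the same grasp; the last joint's range is limited). The gripper opens to 85 mm and grips with 20 to 120 N. Pads are 22 mm wide; open, the fingers measure 114 mm over their backs; the gripper's body (76 mm by 85 mm) begins 54 mm behind the grasp point. The pads swing forward as they close: fully open they stand 13 mm farther back than shut.
Start: joints at [-1.272, 0.521, -0.036, 1.599, 0.021, 1.021, -0.113], TCP at [0.225, 0.583, 0.231] pointing down, gripper open.
Joint ranges: [-2.91, 2.91], [-0.3, 2.13], [-1.5, 1.42], [0.17, 2.43], [-1.26, 4.41], [0.16, 1.93], [-2.52, 2.52]. Speed limits (rad/s): [1.89, 1.89, 2.39, 2.39, 3.01, 3.01, 3.01].

### API

Orientations are given as [roll, pitch, yaw] about the fixed x, y, z axes, in that order (R = Rz(yaw) Ry(pitch) Rx(roll)).
In Python, from workcell import bot gives the robot as it stands.
- The arm moves only by the tool servo_tool, never from a script. Its argument "rows" is a list that holds one entry, the list of rows, each a list of 6 numbers: the shift along the tool's x, y, z in cm, then the turn, a rotation vector about the tool's x, y, z in degrees. A call has 1 to 5 rows; each row shifts and turns the commanded pose from where the row before left it, along the tool's axes as they then stand; what a row does not reach is not made up. A row lasts 1/8 s, in which the tool goes at most 62.5 mm and 10.7 degrees, less where a joint would pass 70% of its speed; a pose out of reach is approached as far as the arm can. A call is refused whole if a number of a shift passes 6.25 or a number of a turn 10.7, either way. A call with a gripper value outside its range is refused whole. "grip" is the opening, from -1 (shut) to 1 (fully open), so that 0 is half open, set as the call begins (left out, the last holds). The fingers move at their own pace and stop on an object; "squeeze" is the grip in N (left out, the last holds). Time passes only in rows, so rows that do not move let the fingers close. It gives the time, the measured TCP pose, the force and the opening at its end, in the units of the state.
- bot.observe(): the state, without advancing time (a new reading comes with each control period).
- bot.grab_frame(name): name is "scene" or "top" or "wrist"; returns a dict with "image" (384x512x3 uint8, red, green, blue), "K" (3x3 intrinsics, pixels), "dist" ([k1, k2, p1, p2, k3] as OpenCV has them; the pictures are not rectified), "R" (3x3) and "t" (3): a world point X has camera coordinates R X + t; the wrist camera has in their place "mount" (4x4, takes a point from camera to tool coordinates, whose origin is the TCP and whose axes are the flange's). Camera axes: x right, y down, z forward; pixel columns grow to the right and rows downward; lengths in m; the calibration is good to about 2 mm. A picture is of the moment at which its call begins: read the wrist's pose just before it. There is no depth.
- bot.job_done(): hands the job in, once; it reports no verdict.
The state is a dict: "clock": time; "qpos": joint angles; "qd": joint speeds; "joint_efforts": joint torques, N m; "position": TCP position; "tool_rot": TCP orientation; "force": force on the tool from outside, world axes, zero at the start; "moment": the same for the moment, N m; "grip_width": finger opening in m.
Only numpy, scipy, OpenCV 4.12 (cv2) and the standard library are available. Lean on these libraries where they do the work, as an engineer would, in place of code of your own. Each camera call takes 0.05 s, during which the arm holds its last target.

## Working session

There is one attempt and no reset: what is moved stays moved. The work goes in short steps, Python scripts to look and compute and a tool call to move; the robot and the scene stay as the last step left them, time stands still between calls to the robot, and variables do not carry over. Pictures are saved under pics/ and viewed, and the job is handed in when it is done.

Besides the shell and the picture viewer there is one more tool, called by a JSON object that holds its "name" and its "arguments". servo_tool: Moves the arm, as the interface text tells. Its arguments: {"type":"object","properties":{"rows":{"type":"array"},"grip":{"type":"number"},"squeeze":{"type":"number"}},"required":["rows"]}

```bash
mkdir -p pics; ls; python3 - <<'E'
from workcell import bot
import cv2
s=bot.observe()
print({k:s[k] for k in s}, bot.grip_point_offset)
for n in ("scene","top"):
    f=bot.grab_frame(n)
    cv2.imwrite(f"pics/{n}0.png",cv2.resize(f["image"][:,:,::-1],(800,600),interpolation=cv2.INTER_CUBIC))
    print(n,f["K"],f["dist"],f["R"],f["t"])
E
```

```text
pics
{'clock': 0.0, 'qpos': array([-1.27221323,  0.52202024, -0.0363554 ,  1.59998462,  0.02119232,
        1.02111305, -0.11280704]), 'qd': array([-5.52396457e-04, -1.48474707e-03,  9.39257011e-04,  6.40693901e-06,
        5.24870687e-04, -2.96836500e-04,  1.04270817e-03]), 'joint_efforts': array([-6.72703445e-04, -9.27104759e+01,  1.97969086e+00, -3.69929230e+01,
        1.77728164e-02,  8.21431226e-03, -3.04337675e-05]), 'position': array([0.22519711, 0.58266138, 0.23072991]), 'tool_rot': array([-3.14045360e+00,  6.11233691e-05,  2.77281241e+00]), 'force': array([ 0.89626111,  1.09449018, -0.19379022]), 'moment': array([-0.02084513,  0.01487699, -0.0180507 ]), 'grip_width': 0.08532209390948972} 0.0187
scene [[425.42863893   0.         252.77649636]
 [  0.         425.42863893 192.64010868]
 [  0.           0.           1.        ]] [-0.15120048  0.          0.          0.          0.        ] [[ 0.03433798  0.99908151  0.0256328 ]
 [ 0.54963786  0.00254251 -0.83539916]
 [-0.83469703  0.04277468 -0.54904571]] [-0.00171214 -0.2019679   1.65211581]
top [[412.33645229   0.         247.93289218]
 [  0.         412.33645229 193.47319877]
 [  0.           0.           1.        ]] [-0.07526168  0.          0.          0.          0.        ] [[-0.02280936 -0.99963467  0.01450007]
 [-0.99482541  0.02125851 -0.09935026]
 [ 0.09900571 -0.01669115 -0.99494687]] [-0.02362403  0.50390627  1.18644857]
```

View pics/scene0.png

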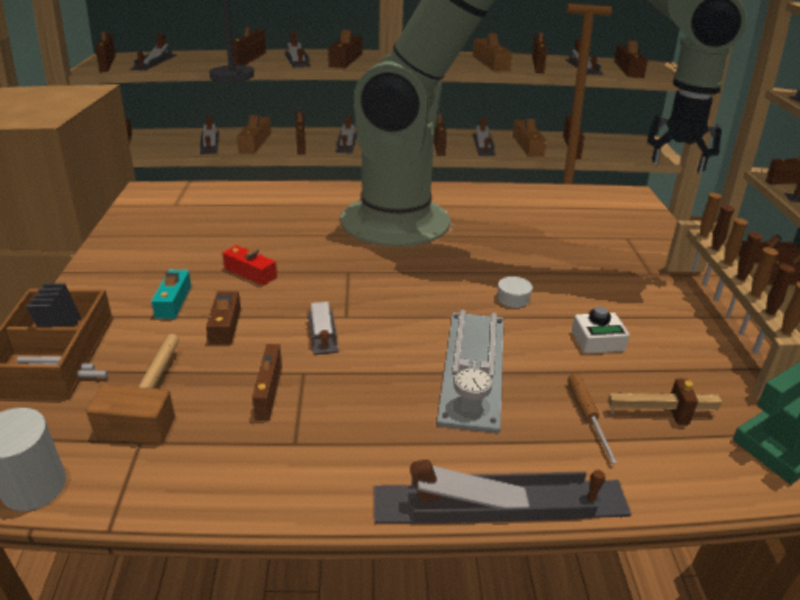

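View pics/top0.png

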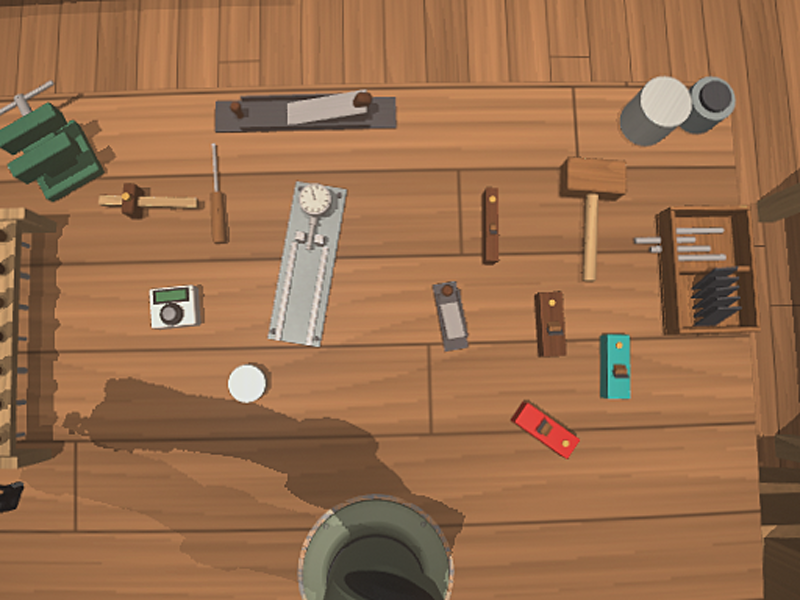

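Top view: wooden planes are at (550,323) (wide, brass disc on top) and (491,225) (narrow, so the rabbet plane). The iron block plane is at (450,315), and the red (545,430) and turquoise (616,366) look-alikes are to be left alone. The one at (550,323) fits: it is the widest all-wood plane. I'll confirm it in enlarged crops.

```bash
cat > h.py <<'E'
import numpy as np, cv2
from workcell import bot
from scipy.spatial.transform import Rotation as Ro
def cam(n,st=None):
    s=bot.observe(); f=bot.grab_frame(n)
    if n=="wrist":
        T=np.eye(4);T[:3,:3]=Ro.from_euler('xyz',s["tool_rot"]).as_matrix();T[:3,3]=s["position"]
        C=T@np.array(f["mount"]); f["R"]=C[:3,:3].T; f["t"]=-C[:3,:3].T@C[:3,3]
    return f
def w2p(f,X):
    X=np.atleast_2d(np.array(X,float)); 
    return cv2.projectPoints(X.reshape(-1,1,3),cv2.Rodrigues(np.array(f["R"]))[0],np.array(f["t"],float),np.array(f["K"]),np.array(f["dist"]))[0].reshape(-1,2)
def p2w(f,uv,z):
    uv=np.array(uv,float).reshape(-1,1,2)
    d=cv2.undistortPoints(uv,np.array(f["K"]),np.array(f["dist"])).reshape(-1,2)
    R=np.array(f["R"]);c=-R.T@np.array(f["t"])
    r=np.c_[d,np.ones(len(d))]@R
    return c+r*((z-c[2])/r[:,2])[:,None]
def crop(f,x0,y0,x1,y1,k,name):
    im=f["image"][y0:y1,x0:x1,::-1]
    im=cv2.resize(im,None,fx=k,fy=k,interpolation=cv2.INTER_CUBIC)
    assert im.shape[0]<=600 and im.shape[1]<=800,im.shape
    cv2.imwrite("pics/"+name,im)
E
python3 - <<'E'
from h import *
f=cam("top")
crop(f,335,175,385,235,10,"t_plane.png")
crop(f,160,105,240,230,4.8,"t_gauge.png")
crop(f,85,170,145,220,10,"t_ro.png")
E
```

```text
(no output)
```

View pics/t_plane.png

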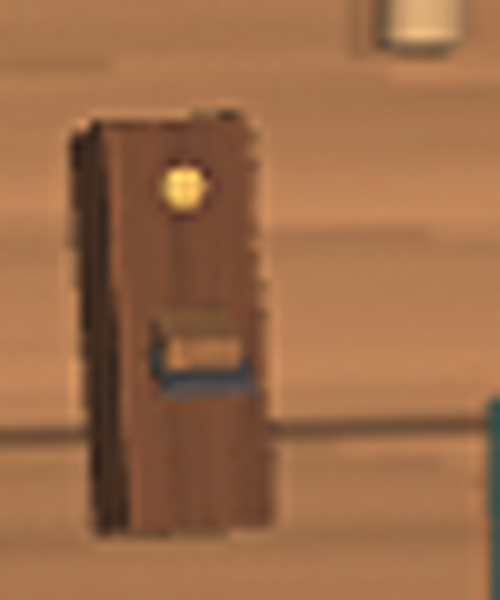

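View pics/t_gauge.png

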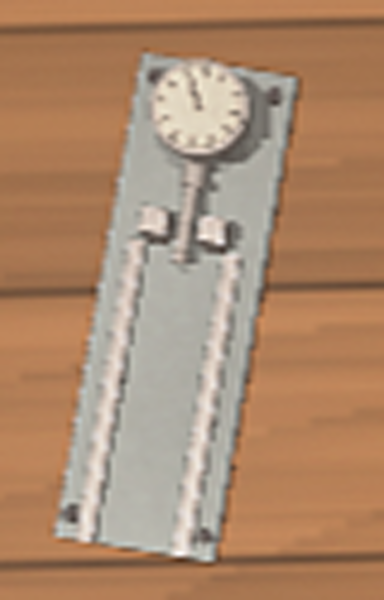

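View pics/t_ro.png

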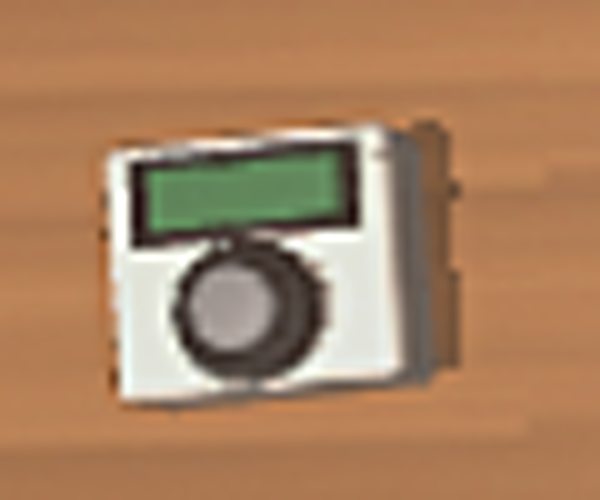

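The crop shows the brown wooden plane with its brass disc at crop (185,188) and the iron and wedge at (205,350), so it's the right one. The gauge plate's corners and the readout button, crop (233,307), are clear too.

```bash
python3 - <<'E'
from h import *
f=cam("top")
def P(l,k,x0,y0,z): return p2w(f,[((u+.5)/k-.5+x0,(v+.5)/k-.5+y0) for u,v in l],z)
a=P([(105,122),(252,118),(272,527),(130,532)],10,335,175,.042);print("plane",a.round(4),a.mean(0), [np.linalg.norm(a[i]-a[(i+1)%4]).round(4) for i in range(4)])
d=(a[0]+a[1]-a[2]-a[3]);print(np.arctan2(d[1],d[0]))
print("disc",P([(185,188)],10,335,175,.043))
g=P([(143,53),(300,76),(215,562),(55,537)],4.8,160,105,.012);print("gauge",g.round(4),[np.linalg.norm(g[i]-g[(i+1)%4]).round(4) for i in range(4)])
d=(g[0]+g[1]-g[2]-g[3]);y=np.arctan2(d[1],d[0]);print(y); o=g.mean(0)+0.035*np.array([np.cos(y),np.sin(y),0]);print("stop",o)
print("btn",P([(233,307)],10,85,170,.062),P([(250,308)],10,85,170,.052))
r=P([(108,153),(380,128),(410,380),(122,402)],10,85,170,.04);print(r,r.mean(0))
E
```

```text
plane [[ 0.5153 -0.319   0.042 ]
 [ 0.5156 -0.3626  0.042 ]
 [ 0.396  -0.3627  0.042 ]
 [ 0.3956 -0.3209  0.042 ]] [ 0.45561136 -0.3413013   0.042     ] [np.float64(0.0437), np.float64(0.1196), np.float64(0.0418), np.float64(0.1197)]
0.008396340481732162
disc [[ 0.49529833 -0.34144862  0.043     ]]
gauge [[0.7457 0.1372 0.012 ]
 [0.7286 0.0382 0.012 ]
 [0.4237 0.0953 0.012 ]
 [0.4411 0.1937 0.012 ]] [np.float64(0.1005), np.float64(0.3102), np.float64(0.0999), np.float64(0.3097)]
-0.1843118040731373
stop [0.61918335 0.10970991 0.012     ]
btn [[0.4887102  0.36628281 0.062     ]] [[0.48922015 0.36457969 0.052     ]]
[[0.53666064 0.41101154 0.04      ]
 [0.54222913 0.33063079 0.04      ]
 [0.46836277 0.32130845 0.04      ]
 [0.46365745 0.40588651 0.04      ]] [0.5027275  0.36720932 0.04      ]
```

```bash
cat >> h.py <<'E'
def to(p,yaw=None):
    s=bot.observe(); R=Ro.from_euler('xyz',s["tool_rot"]); 
    d=R.inv().apply(np.array(p)-s["position"])*100
    if yaw is None: r=np.zeros(3)
    else: r=(R.inv()*Ro.from_euler('xyz',[np.pi,0,yaw])).as_rotvec(degrees=True)
    print("clk",s["clock"],"pos",s["position"].round(4),"rot",s["tool_rot"].round(4),"F",s["force"].round(1),"w",s["grip_width"].round(4),"q",s["qpos"].round(2)); print("tool shift cm",d.round(2),"rotvec deg",r.round(2))
E
python3 - <<'E'
from h import *
print(bot.grab_frame("wrist")["mount"])
to([.489,.366,.13],2.773)
E
```

```text
[[-3.20198527e-04 -9.63333173e-01 -2.68307838e-01  6.87391145e-02]
 [ 9.99999949e-01 -3.09684097e-04 -8.15091632e-05 -1.15772326e-04]
 [-4.57018966e-06 -2.68307850e-01  9.63333222e-01 -1.41889344e-01]
 [ 0.00000000e+00  0.00000000e+00  0.00000000e+00  1.00000000e+00]]Traceback (most recent call last):
  File "<stdin>", line 3, in <module>
  File "h.py", line 29, in to
    print("clk",s["clock"],"pos",s["position"].round(4),"rot",s["tool_rot"].round(4),"F",s["force"].round(1),"w",s["grip_width"].round(4),"q",s["qpos"].round(2)); print("tool shift cm",d.round(2),"rotvec deg",r.round(2))
                                                                                                                 ^^^^^^^^^^^^^^^^^^^^^
AttributeError: 'float' object has no attribute 'round'
```

```bash
sed -i 's/s\["grip_width"\].round(4)/round(s["grip_width"],4)/' h.py
python3 - <<'E'
from h import *
to([.489,.366,.13],2.773)
E
```

```text
clk 0.25 pos [0.2253 0.5828 0.231 ] rot [-3.1411e+00  1.0000e-04  2.7727e+00] F [-0.1  0.  -0.1] w 0.0854 q [-1.27  0.52 -0.04  1.6   0.02  1.02 -0.11]
tool shift cm [-32.41 -10.71  10.11] rotvec deg [-0.03  0.   -0.01]
```

{"name": "servo_tool", "arguments": {"rows": [[[-4.8, -1.6, 1.0, 0, 0, 0], [-4.8, -1.6, 1.0, 0, 0, 0], [-4.8, -1.6, 1.0, 0, 0, 0], [-4.8, -1.6, 1.0, 0, 0, 0], [-4.8, -1.6, 1.0, 0, 0, 0]]], "grip": -1, "squeeze": 40}}

```text
clock: 0.88
position: [0.4215, 0.4207, 0.181]
tool_rot: [3.141, 0.0, 2.773]
force: [0.7, 0.7, 0.1]
grip_width: -0.0
```

{"name": "servo_tool", "arguments": {"rows": [[[-3.0, -1.0, 1.0, 0, 0, 0], [-3.0, -1.0, 1.0, 0, 0, 0], [-1.0, -0.3, 1.0, 0, 0, 0], [0, 0, 0, 0, 0, 0], [0, 0, 0, 0, 0, 0]]]}}

```text
clock: 1.5
position: [0.4764, 0.3763, 0.1516]
tool_rot: [3.141, -0.001, 2.774]
force: [-0.1, 0.5, 0.4]
grip_width: -0.0001
```

```bash
python3 - <<'E'
from h import *
to([.489,.366,.07],2.773)
f=cam("wrist")
print(w2p(f,[[.4887,.3663,.062],[.489,.3645,.052]]))
crop(f,0,0,512,384,1.5,"w1.png")
s=bot.observe(); print(w2p(f,[s["position"]]))
E
```

```text
clk 1.5 pos [0.4764 0.3763 0.1516] rot [ 3.1411e+00 -5.0000e-04  2.7743e+00] F [-0.1  0.5  0.4] w -0.0001 q [-0.76  0.58 -0.    1.72  0.    0.83  0.44]
tool shift cm [-1.55 -0.51  8.15] rotvec deg [ 0.03 -0.03  0.07]
[[250.52904679 222.36349025]
 [248.68001087 218.96791169]]
[[257.6482722 258.605602 ]]
```

View pics/w1.png

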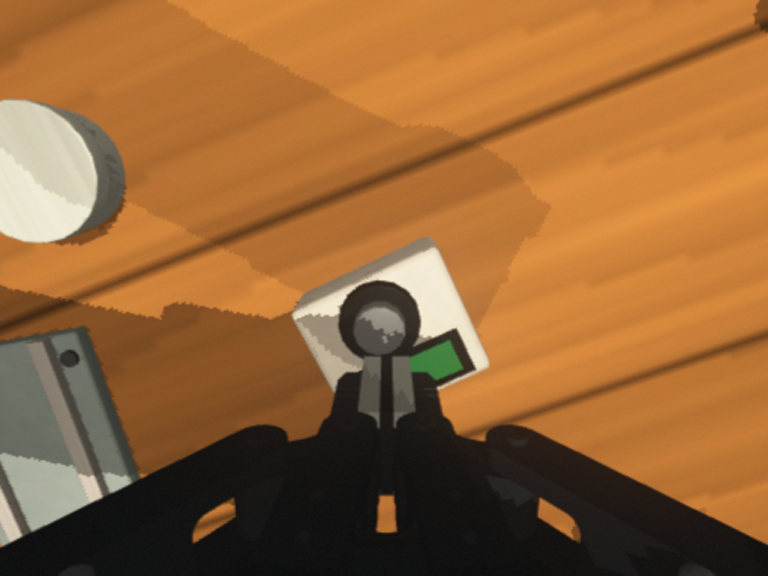

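The wrist view shows the grey button at picture (379,328), with the finger tips just below it at (386,370). I'll refine the button position from this.

```bash
python3 - <<'E'
from h import *
f=cam("wrist")
print(p2w(f,[[379.5/1.5-.2,328/1.5-.2]],.062),p2w(f,[[379/1.5,321/1.5]],.052))
to([.4885,.367,.068],2.773)
E
```

```text
[[0.48667466 0.36889612 0.062     ]] [[0.48657404 0.36870063 0.052     ]]
clk 1.6 pos [0.4766 0.3762 0.1517] rot [ 3.1409e+00 -1.0000e-04  2.7743e+00] F [-0.2  0.4 -0.4] w -0.0 q [-0.76  0.58 -0.    1.72  0.    0.83  0.44]
tool shift cm [-1.44 -0.44  8.37] rotvec deg [ 0.04 -0.    0.07]
```

{"name": "servo_tool", "arguments": {"rows": [[[-0.7, -0.2, 2.5, 0, 0, 0], [-0.6, -0.2, 2.5, 0, 0, 0], [0, 0, 2.0, 0, 0, 0], [0, 0, 1.3, 0, 0, 0], [0, 0, 0, 0, 0, 0]]]}}

```text
clock: 2.22
position: [0.4875, 0.3669, 0.0679]
tool_rot: [-3.141, -0.001, 2.773]
force: [-0.1, -0.7, 0.1]
grip_width: 0.0002
```

```bash
python3 - <<'E'
from h import *
to([.4875,.3677,.056],2.773)
f=cam("wrist")
crop(f,0,0,512,384,1.5,"w2.png")
E
```

```text
clk 2.225 pos [0.4875 0.3669 0.0679] rot [-3.1408e+00 -5.0000e-04  2.7734e+00] F [-0.1 -0.7  0.1] w 0.0002 q [-0.74  0.71 -0.01  1.76  0.01  0.68  0.45]
tool shift cm [0.03 0.07 1.19] rotvec deg [-0.04 -0.03  0.02]
```

View pics/w2.png

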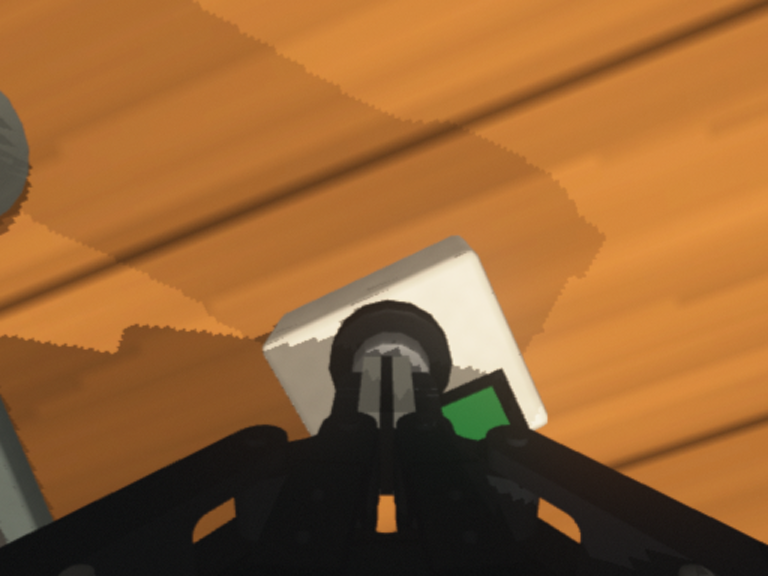

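The finger tips stand over the button, at about (386,372) in the picture. Next is a slow press.

{"name": "servo_tool", "arguments": {"rows": [[[0, 0, 0.4, 0, 0, 0], [0, 0, 0.3, 0, 0, 0], [0, 0, 0.25, 0, 0, 0], [0, 0, 0.2, 0, 0, 0], [0, 0, 0, 0, 0, 0]]]}}

```text
clock: 2.9
position: [0.4882, 0.3669, 0.0569]
tool_rot: [3.141, 0.0, 2.773]
force: [0.8, 1.9, 4.3]
grip_width: -0.0003
```

{"name": "servo_tool", "arguments": {"rows": [[[0, 0, 0.15, 0, 0, 0], [0, 0, 0, 0, 0, 0]]]}}

```text
clock: 3.15
position: [0.4882, 0.367, 0.056]
tool_rot: [3.141, 0.0, 2.773]
force: [-2.0, -0.3, 13.1]
grip_width: 0.0001
```

Measured 13 N with the tip stopped at z = 0.056, so the button is bottomed. Now I release it.

{"name": "servo_tool", "arguments": {"rows": [[[0, 0, -0.5, 0, 0, 0], [0, 0, -0.8, 0, 0, 0], [0, 0, -3, 0, 0, 0], [0, 0, -5, 0, 0, 0], [0, 0, -5, 0, 0, 0]]]}}

```text
clock: 3.78
position: [0.4876, 0.3662, 0.1997]
tool_rot: [-3.14, -0.0, 2.773]
force: [-0.5, 0.7, 0.4]
grip_width: 0.0
```

{"name": "servo_tool", "arguments": {"rows": [[[0, 0, 0, 0, 0, 10.5], [0, 0, 0, 0, 0, 10.5], [0, 0, 0, 0, 0, 10.5], [0, 0, 0, 0, 0, 10.5], [0, 0, 0, 0, 0, 10.5]]], "grip": 1}}

```text
clock: 4.4
position: [0.4877, 0.3664, 0.1984]
tool_rot: [-3.141, 0.0, 1.85]
force: [-0.2, 0.5, 0.0]
grip_width: 0.0851
```

{"name": "servo_tool", "arguments": {"rows": [[[0, 0, 0, 0, 0, 10.5], [0, 0, 0, 0, 0, 10.5], [0, 0, 0, 0, 0, 10.5], [0, 0, 0, 0, 0, 10.5], [0, 0, 0, 0, 0, 10.5]]]}}

```text
clock: 5.03
position: [0.4877, 0.3665, 0.1984]
tool_rot: [-3.141, 0.001, 0.934]
force: [-1.1, 0.3, -0.7]
grip_width: 0.0855
```

{"name": "servo_tool", "arguments": {"rows": [[[0, 0, 0, 0, 0, 10.5], [0, 0, 0, 0, 0, 10.5], [0, 0, 0, 0, 0, 10.5], [0, 0, 0, 0, 0, 10.5], [0, 0, 0, 0, 0, 10.5]]]}}

```text
clock: 5.65
position: [0.4877, 0.3665, 0.1983]
tool_rot: [3.142, 0.001, 0.018]
force: [0.2, 0.1, -0.3]
grip_width: 0.0853
```

```bash
python3 - <<'E'
from h import *
to([.456,-.341,.18],0.008)
f=cam("top"); crop(f,85,150,285,250,4,"t2.png")
E
```

```text
clk 5.65 pos [0.4877 0.3665 0.1983] rot [3.1415e+00 8.0000e-04 1.7800e-02] F [ 0.2  0.1 -0.3] w 0.0853 q [-1.2   0.65  0.72  1.7  -0.5   0.99 -1.86]
tool shift cm [-4.42 70.69  1.84] rotvec deg [0.   0.05 0.56]
```

View pics/t2.png

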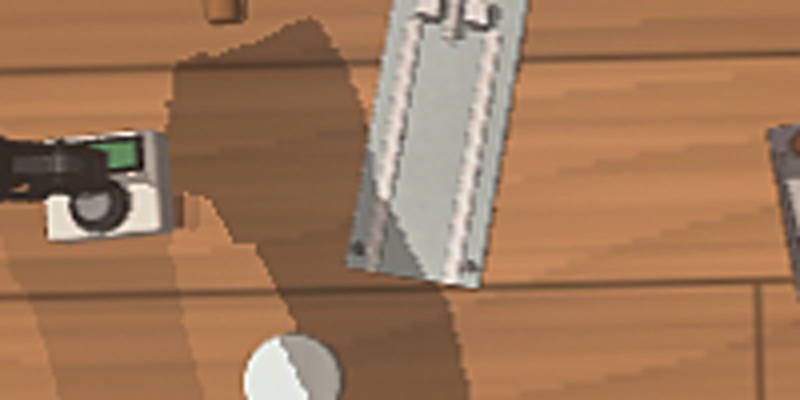

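Button up again, nothing disturbed (readout at (110,185), tin at (293,380)). Next I move over to the plane.

{"name": "servo_tool", "arguments": {"rows": [[[-0.4, 6, 0, 0, 0, 0], [-0.4, 6, 0, 0, 0, 0], [-0.4, 6, 0, 0, 0, 0], [-0.4, 6, 0, 0, 0, 0], [-0.4, 6, 0, 0, 0, 0]]]}}

```text
clock: 6.32
position: [0.4746, 0.0646, 0.1985]
tool_rot: [-3.141, 0.0, 0.028]
force: [1.8, -1.0, -0.2]
grip_width: 0.0854
```

{"name": "servo_tool", "arguments": {"rows": [[[-0.4, 6, 0, 0, 0, 0], [-0.4, 6, 0, 0, 0, 0], [-0.4, 6, 0, 0, 0, 0], [-0.4, 6, 0, 0, 0, 0], [-0.4, 6, 0, 0, 0, 0]]]}}

```text
clock: 6.95
position: [0.4619, -0.2358, 0.1985]
tool_rot: [-3.141, -0.0, 0.027]
force: [0.7, 1.0, -0.7]
grip_width: 0.0858
```

```bash
python3 - <<'E'
from h import *
to([.456,-.341,.18],0.008)
E
```

```text
clk 6.95 pos [ 0.4619 -0.2358  0.1985] rot [-3.141e+00 -2.000e-04  2.750e-02] F [ 0.7  1.  -0.7] w 0.0858 q [-0.17  0.49  0.73  1.94 -0.43  0.87 -0.76]
tool shift cm [-0.88 10.51  1.84] rotvec deg [-0.04 -0.01  1.11]
```

{"name": "servo_tool", "arguments": {"rows": [[[-0.4, 4, 0.4, 0, 0, 1.1], [-0.3, 4, 0.4, 0, 0, 0], [-0.2, 2.5, 0.4, 0, 0, 0], [0, 0, 0, 0, 0, 0], [0, 0, 0, 0, 0, 0]]]}}

```text
clock: 7.58
position: [0.4546, -0.3385, 0.1863]
tool_rot: [-3.141, 0.0, 0.006]
force: [0.4, -0.2, 0.8]
grip_width: 0.0854
```

```bash
python3 - <<'E'
from h import *
to([.456,-.341,.18],0.008)
f=cam("wrist"); crop(f,0,0,512,384,1.5,"w3.png")
c=np.array([.4556,-.3413]);
for z in (0,.042):
  print(z,(1.5*w2p(f,[[c[0]+a*.06,c[1]+b*.022,z] for a,b in ((1,1),(1,-1),(-1,-1),(-1,1))])).round(0).tolist())
E
```

```text
clk 7.575 pos [ 0.4546 -0.3385  0.1863] rot [-3.1409e+00  2.0000e-04  6.4000e-03] F [ 0.4 -0.2  0.8] w 0.0854 q [ 0.06  0.58  0.7   1.83 -0.47  0.9  -0.59]
tool shift cm [0.14 0.25 0.63] rotvec deg [-0.04  0.01 -0.09]
0 [[356.0, 162.0], [427.0, 162.0], [422.0, 344.0], [358.0, 343.0]]
0.042 [[352.0, 163.0], [433.0, 164.0], [427.0, 369.0], [354.0, 368.0]]
```

View pics/w3.png

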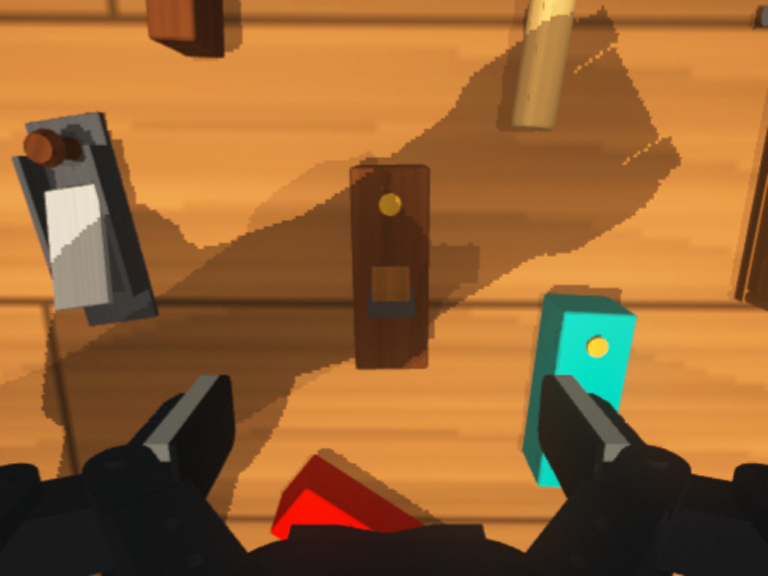

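The wrist view shows the plane's top corners at (350,166), (430,166), (428,368) and (356,368). That is within 3 px of the prediction from the top camera. The turquoise look-alike is off to the right, left edge at about x = 545. I descend with partly closed fingers.

{"name": "servo_tool", "arguments": {"rows": [[[0.2, 0.2, 3, 0, 0, -0.5], [0, 0, 4, 0, 0, 0], [0, 0, 4, 0, 0, 0], [0, 0, 1.5, 0, 0, 0], [0, 0, 0, 0, 0, 0]]], "grip": 0.5}}

```text
clock: 8.25
position: [0.4567, -0.3408, 0.0614]
tool_rot: [-3.141, 0.001, 0.014]
force: [0.5, -0.5, 0.1]
grip_width: 0.0643
```

```bash
python3 - <<'E'
from h import *
to([.457,-.341,.010],0.018)
f=cam("wrist"); crop(f,0,0,512,384,1.5,"w4.png")
E
```

```text
clk 8.25 pos [ 0.4567 -0.3408  0.0614] rot [-3.1412e+00  6.0000e-04  1.4200e-02] F [ 0.5 -0.5  0.1] w 0.0643 q [ 0.17  0.76  0.55  1.89 -0.61  0.67 -0.47]
tool shift cm [0.03 0.02 5.14] rotvec deg [-0.02  0.04 -0.22]
```

View pics/w4.png

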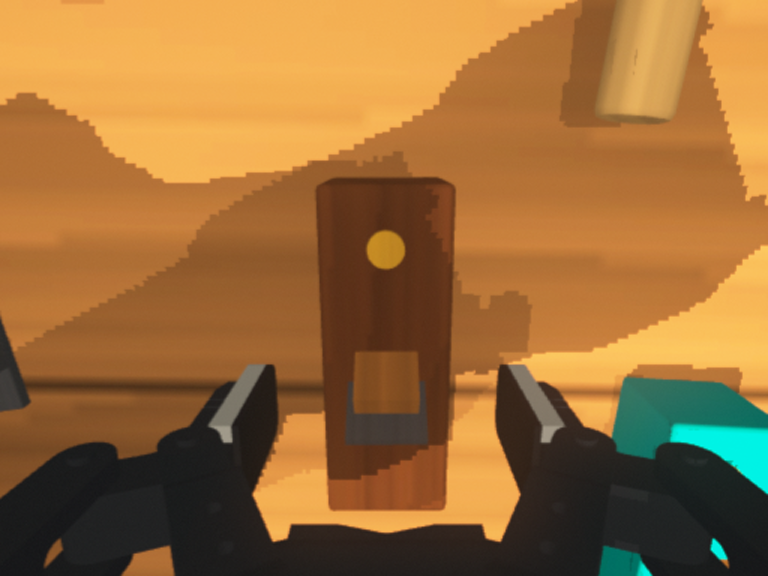

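Plane centred between the fingers (column 386), with the turquoise one clear of the right finger.

{"name": "servo_tool", "arguments": {"rows": [[[0, 0, 1.5, 0, 0, 0], [0, 0, 1.5, 0, 0, 0], [0, 0, 1.2, 0, 0, 0], [0, 0, 0.9, 0, 0, 0], [0, 0, 0, 0, 0, 0]]]}}

```text
clock: 8.93
position: [0.4563, -0.3411, 0.0096]
tool_rot: [-3.141, 0.001, 0.013]
force: [0.1, 0.2, 0.1]
grip_width: 0.064
```

```bash
python3 - <<'E'
from h import *
to([.457,-.341,.010],0.018)
E
```

```text
clk 8.925 pos [ 0.4563 -0.3411  0.0096] rot [-3.1411e+00  9.0000e-04  1.3200e-02] F [0.1 0.2 0.1] w 0.064 q [ 0.21  0.83  0.47  1.9  -0.67  0.58 -0.43]
tool shift cm [ 0.07 -0.01 -0.04] rotvec deg [-0.03  0.05 -0.28]
```

{"name": "servo_tool", "arguments": {"rows": [[[0, 0, 0, 0, 0, 0], [0, 0, 0, 0, 0, 0], [0, 0, 0, 0, 0, 0], [0, 0, 0, 0, 0, 0], [0, 0, 0, 0, 0, 0]]], "grip": -1, "squeeze": 60}}

```text
clock: 9.55
position: [0.4568, -0.3413, 0.0108]
tool_rot: [3.141, -0.001, 0.013]
force: [-1.7, 2.1, 6.4]
grip_width: 0.043
```

```bash
python3 - <<'E'
from h import *
to([.457,-.341,.010],0.018)
f=cam("wrist"); crop(f,0,0,512,384,1.5,"w5.png")
E
```

```text
clk 9.55 pos [ 0.4568 -0.3413  0.0108] rot [ 3.1413e+00 -5.0000e-04  1.3400e-02] F [-1.7  2.1  6.4] w 0.043 q [ 0.21  0.83  0.48  1.9  -0.67  0.58 -0.43]
tool shift cm [ 0.02 -0.03  0.08] rotvec deg [ 0.01 -0.03 -0.27]
```

View pics/w5.png

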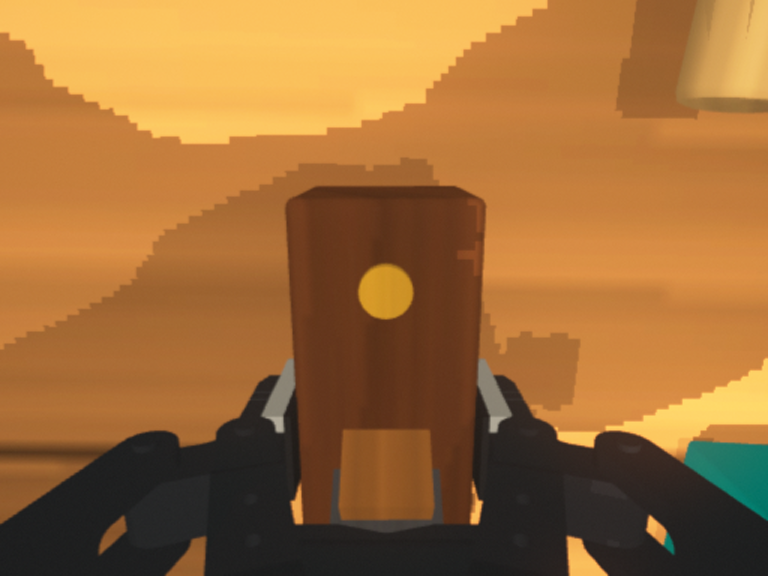

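Gripped at 43 mm, centred. From this image I work out where the toe sits in the tool.

```bash
python3 - <<'E'
from h import *
f=cam("wrist"); s=bot.observe()
p=p2w(f,np.array([[289,201],[484,201],[386,291]])/1.5,.042);print(p-s["position"])
crop(f,170,110,350,250,4.2,"w6.png")
E
```

```text
[[ 0.05665028  0.02165325  0.03117261]
 [ 0.05719098 -0.01996501  0.03117261]
 [ 0.03702163  0.0006918   0.03117261]]
```

View pics/w6.png

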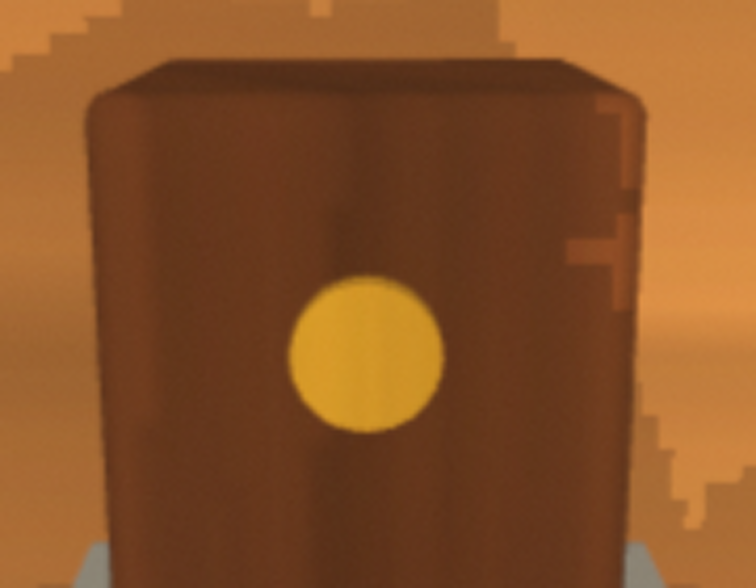

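{"name": "servo_tool", "arguments": {"rows": [[[0, 0, -0.5, 0, 0, 0], [0, 0, -1, 0, 0, 0], [0, 0, -2, 0, 0, 0], [0, 0, -4, 0, 0, 0], [0, 0, -4, 0, 0, 0]]]}}

```text
clock: 10.28
position: [0.4564, -0.3412, 0.1276]
tool_rot: [3.141, -0.0, 0.013]
force: [0.8, -0.2, -3.7]
grip_width: 0.043
```

```bash
python3 - <<'E'
from h import *
# gauge frame target: toe offset 59mm ahead of TCP; target toe at x=-30 in stop frame
y=-.1843; u=np.array([np.cos(y),np.sin(y),0]); o=np.array([.6192,.1097,.012])
to(o-u*(.030+.059)+[0,0,.10],y)
f=cam("wrist"); crop(f,0,0,512,384,1.5,"w7.png")
E
```

```text
clk 10.275 pos [ 0.4564 -0.3412  0.1276] rot [ 3.1414e+00 -2.0000e-04  1.3000e-02] F [ 0.8 -0.2 -3.7] w 0.043 q [ 0.11  0.66  0.63  1.86 -0.54  0.79 -0.53]
tool shift cm [  8.14 -46.62   1.55] rotvec deg [ 1.00e-02 -1.00e-02  1.13e+01]
```

View pics/w7.png

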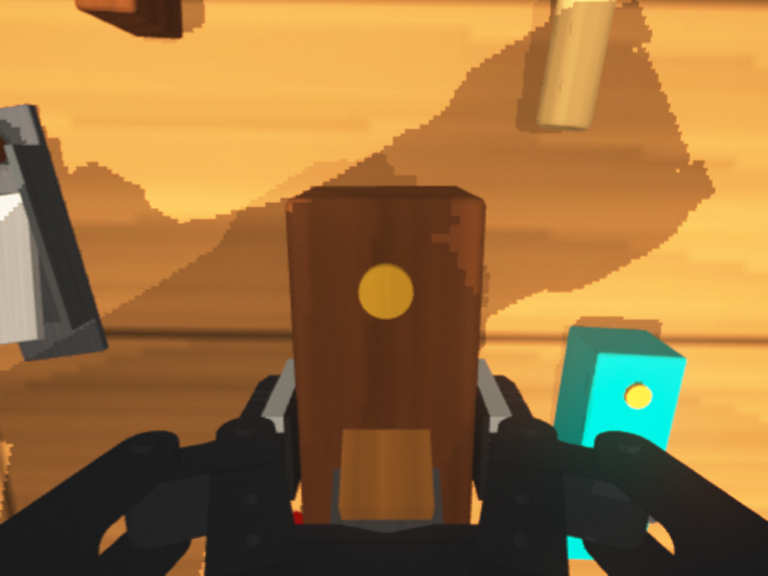

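The plane is held level and unchanged in the grip (3.7 N extra load). I carry it over to the trough.

{"name": "servo_tool", "arguments": {"rows": [[[1, -4, 0, 0, 0, 0], [1, -6, 0, 0, 0, 0], [1, -6, 0, 0, 0, 0], [1, -6, 0, 0, 0, 0], [1, -6, 0, 0, 0, 0]]]}}

```text
clock: 10.95
position: [0.5031, -0.0585, 0.1264]
tool_rot: [-3.141, -0.001, 0.013]
force: [1.8, -0.2, -4.4]
grip_width: 0.0433
```

{"name": "servo_tool", "arguments": {"rows": [[[1, -6, 0, 0, 0, 0], [1, -6, 0, 0, 0, 0], [0.6, -4, 0, 0, 0, 0], [0, -2, 0, 0, 0, 5.6], [0, 0, 0, 0, 0, 5.6]]]}}

```text
clock: 11.58
position: [0.5264, 0.1219, 0.1261]
tool_rot: [-3.14, -0.0, -0.182]
force: [0.9, -0.9, -3.8]
grip_width: 0.0432
```

{"name": "servo_tool", "arguments": {"rows": [[[0, 0, 0, 0, 0, 0], [0, 0, 0, 0, 0, 0]]]}}

```text
clock: 11.82
position: [0.5265, 0.1196, 0.1258]
tool_rot: [-3.141, -0.0, -0.18]
force: [-0.6, -0.1, -4.7]
grip_width: 0.0435
```

```bash
cat >> h.py <<'E'
Y=-.1843; U=np.array([np.cos(Y),np.sin(Y),0]); O=np.array([.6192,.1097,.012])
E
python3 - <<'E'
from h import *
to(O-U*(.030+.058)+[0,0,.10],Y)
f=cam("wrist"); crop(f,0,0,512,384,1.5,"w8.png")
V=np.array([-U[1],U[0],0])
for nm,a,b,z in (("postL tl",0,.026,.048),("postL in",0,.010,.048),("postR in",0,-.01,.048),("postR out",0,-.026,.048),("tip",-.014,0,.034),("railendL in",-.19,.025,.02),("railL in0",0,.025,.02),("railR in0",0,-.025,.02),("railR in",-.12,-.025,.02),("railL in",-.12,.025,.02)):
  print(nm,(1.5*w2p(f,O*[1,1,0]+U*a+V*b+[0,0,z])).round(0))
E
```

```text
clk 11.825 pos [0.5265 0.1196 0.1258] rot [-3.1412e+00 -3.0000e-04 -1.8030e-01] F [-0.6 -0.1 -4.7] w 0.0435 q [-0.85  0.67  0.75  1.94 -0.64  0.78 -1.48]
tool shift cm [ 0.5  -0.73  1.38] rotvec deg [-0.02 -0.02  0.23]
postL tl [[304.  84.]]
postL in [[344.  84.]]
postR in [[394.  85.]]
postR out [[434.  85.]]
tip [[370. 123.]]
railendL in [[327. 461.]]
railL in0 [[315.  92.]]
railR in0 [[426.  93.]]
railR in [[420. 342.]]
railL in [[323. 341.]]
```

View pics/w8.png

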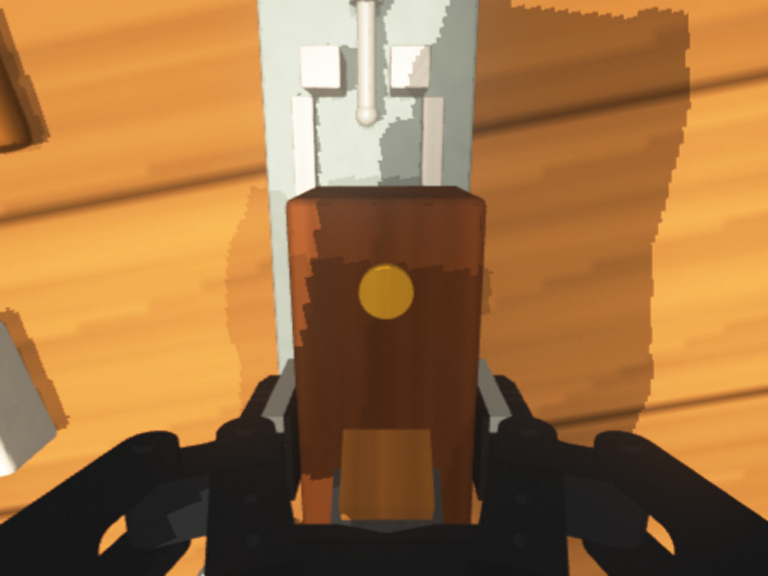

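Posts' front top edges are seen at columns 300–341 and 390–429, row 88. Predicted was 304–344 and 394–434, row 84, so the difference is about 1.5 mm. I trust the wrist view, since it also sees the plane.

```bash
cat > m.py <<'E'
from h import *
def tool(f,uv,z):
    s=bot.observe();R=Ro.from_euler('xyz',s["tool_rot"])
    return R.inv().apply(p2w(f,np.array(uv,float)/1.5-.17,z)-s["position"])*1000
E
python3 - <<'E'
from m import *
f=cam("wrist"); s=bot.observe()
zt=s["position"][2]+.0312
print("toe",tool(f,[[289,201],[484,201]],zt).round(1))
print("posts",tool(f,[[300,88],[341,88],[390,88],[429,88]],.048).round(1))
print("rails",tool(f,[[313,97],[313.5,185],[423,97],[422,185]],.020).round(1))
print("plate",tool(f,[[258.5,0],[271,184],[478,0],[471,184]],.012).round(1))
print("tip",tool(f,[[367,122]],.034).round(1))
crop(f,160,0,340,135,4.2,"w9.png")
E
```

```text
toe [[ 57.  -20.9 -31.2]
 [ 57.   20.8 -31.2]]
posts [[ 91.8 -34.6  77.6]
 [ 91.8 -18.2  77.6]
 [ 91.8   1.4  77.6]
 [ 91.8  17.   77.6]]
rails [[ 91.1 -33.2 105.6]
 [ 52.1 -34.5 105.6]
 [ 91.1  16.6 105.6]
 [ 52.1  16.9 105.6]]
plate [[132.4 -57.1 113.6]
 [ 52.1 -56.3 113.6]
 [132.4  40.8 113.6]
 [ 52.1  41.3 113.6]]
tip [[79.6 -8.4 91.6]]
```

View pics/w9.png

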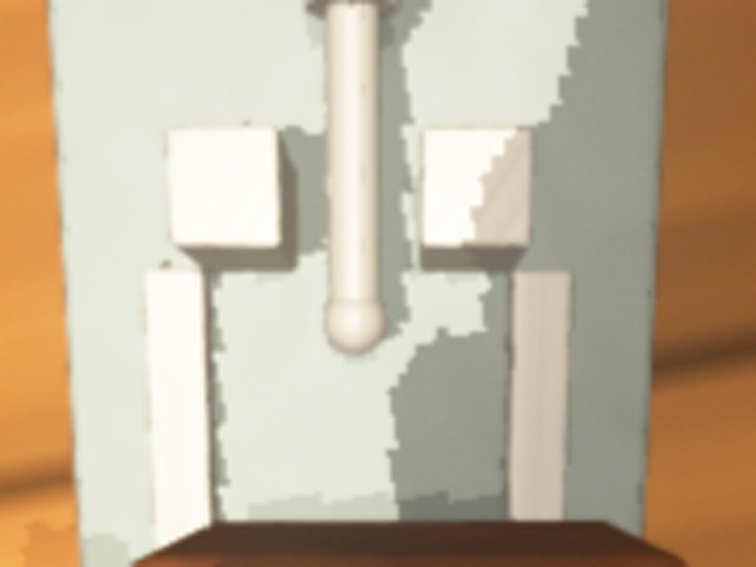

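{"name": "servo_tool", "arguments": {"rows": [[[0, -0.45, 1, 0, 0, 0], [0, -0.4, 2, 0, 0, 0], [0, 0, 3, 0, 0, 0], [0, 0, 2, 0, 0, 0], [0, 0, 0, 0, 0, 0]]]}}

```text
clock: 12.55
position: [0.5272, 0.1276, 0.0437]
tool_rot: [3.14, 0.002, -0.183]
force: [0.4, 0.5, -3.5]
grip_width: 0.0431
```

```bash
python3 - <<'E'
from m import *
to(O-U*(.030+.058)+[0,0,.011],Y)
f=cam("wrist"); crop(f,0,0,512,384,1.5,"w10.png")
E
```

```text
clk 12.55 pos [0.5272 0.1276 0.0437] rot [ 3.1401e+00  2.3000e-03 -1.8260e-01] F [ 0.4  0.5 -3.5] w 0.0431 q [-0.77  0.79  0.62  1.97 -0.76  0.64 -1.41]
tool shift cm [0.58 0.08 2.07] rotvec deg [0.09 0.13 0.1 ]
```

View pics/w10.png

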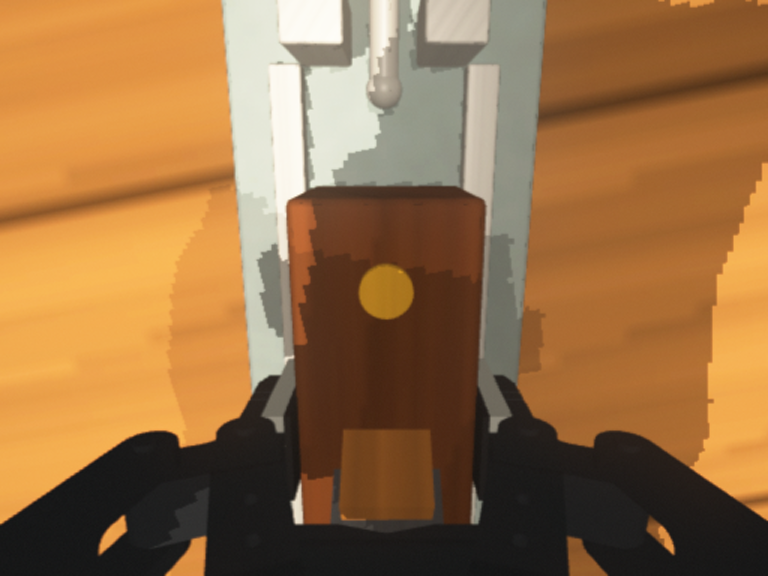

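Plane centre column is 386.5 and the trough centre (rails and posts) 383.5, so it's off by about 0.8 mm. I'll correct that and lower it.

{"name": "servo_tool", "arguments": {"rows": [[[0, -0.08, 0.5, 0, 0, 0], [0, 0, 0.6, 0, 0, 0], [0, 0, 0.5, 0, 0, 0], [0, 0, 0.3, 0, 0, 0], [0, 0, 0, 0, 0, 0]]]}}

```text
clock: 13.22
position: [0.5281, 0.1289, 0.0261]
tool_rot: [3.141, 0.0, -0.182]
force: [0.4, 0.1, -5.5]
grip_width: 0.0432
```

```bash
python3 - <<'E'
from m import *
to(O-U*(.030+.058)+[0,0,.011],Y)
f=cam("wrist"); crop(f,0,0,512,384,1.5,"w11.png")
E
```

```text
clk 13.225 pos [0.5281 0.1289 0.0261] rot [ 3.1415e+00  2.0000e-04 -1.8220e-01] F [ 0.4  0.1 -5.5] w 0.0432 q [-0.75  0.81  0.59  1.97 -0.79  0.6  -1.39]
tool shift cm [0.51 0.22 0.31] rotvec deg [0.01 0.01 0.12]
```

View pics/w11.png

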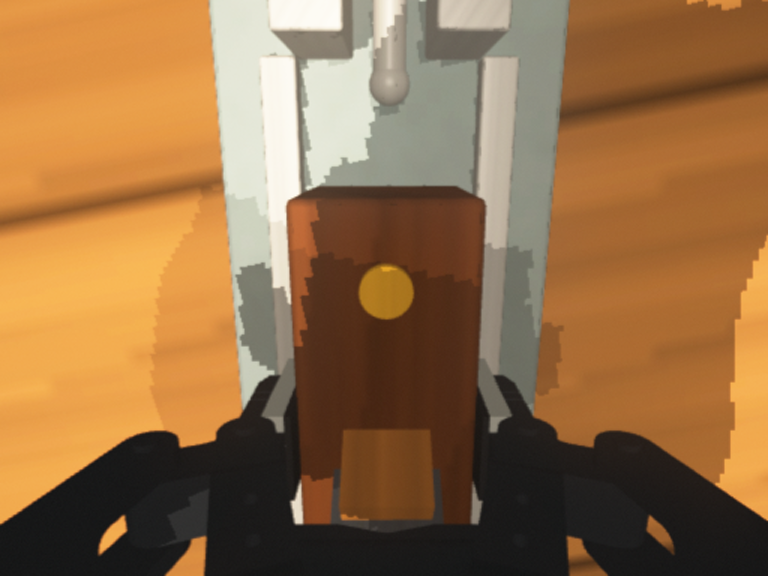

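Now the trough centre is at column 389.5 against the plane's 386.5, about 0.7 mm the other way. The sole is still about 3 mm above the floor.

{"name": "servo_tool", "arguments": {"rows": [[[0, 0.06, 0, 0, 0, 0], [0, 0, 0.15, 0, 0, 0], [0, 0, 0.1, 0, 0, 0], [0, 0, 0, 0, 0, 0]]]}}

```text
clock: 13.78
position: [0.528, 0.1284, 0.0237]
tool_rot: [3.142, 0.0, -0.182]
force: [0.2, 0.0, -4.2]
grip_width: 0.0432
```

```bash
python3 - <<'E'
from m import *
to(O-U*(.030+.058)+[0,0,.011],Y)
f=cam("wrist"); crop(f,128,0,384,200,3,"w12.png")
E
```

```text
clk 13.775 pos [0.528  0.1284 0.0237] rot [ 3.1416e+00  1.0000e-04 -1.8210e-01] F [ 0.2  0.  -4.2] w 0.0432 q [-0.75  0.81  0.58  1.97 -0.79  0.6  -1.38]
tool shift cm [0.51 0.17 0.07] rotvec deg [0.   0.   0.13]
```

View pics/w12.png

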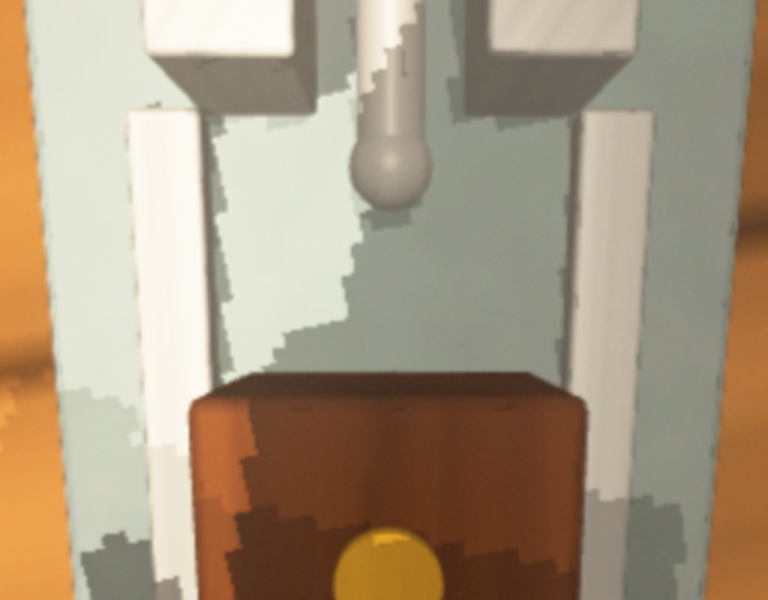

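Well centred (plane column 387.5, trough 391, about 0.4 mm). I lower until the sole touches.

{"name": "servo_tool", "arguments": {"rows": [[[0, 0.03, 0.1, 0, 0, 0], [0, 0, 0, 0, 0, 0]]]}}

```text
clock: 14.08
position: [0.528, 0.1281, 0.0229]
tool_rot: [-3.141, -0.0, -0.182]
force: [-0.8, 0.4, -1.8]
grip_width: 0.043
```

{"name": "servo_tool", "arguments": {"rows": [[[0, 0, 0.07, 0, 0, 0], [0, 0, 0, 0, 0, 0]]]}}

```text
clock: 14.32
position: [0.528, 0.1281, 0.0228]
tool_rot: [-3.141, -0.0, -0.182]
force: [-5.7, 1.0, 17.2]
grip_width: 0.0431
```

Contact at TCP z = 0.0228, as predicted. I ease off slightly and push forward.

{"name": "servo_tool", "arguments": {"rows": [[[0, 0, -0.03, 0, 0, 0], [0.4, 0, 0, 0, 0, 0], [0.6, 0, 0, 0, 0, 0], [0.4, 0, 0, 0, 0, 0], [0, 0, 0, 0, 0, 0]]]}}

```text
clock: 14.95
position: [0.5403, 0.1261, 0.0228]
tool_rot: [-3.141, 0.003, -0.182]
force: [-15.8, 3.7, 21.1]
grip_width: 0.0434
```

```bash
python3 - <<'E'
from m import *
to(O-U*(.058)+[0,0,.011],Y)
f=cam("wrist"); crop(f,128,0,384,200,3,"w13.png")
E
```

```text
clk 14.95 pos [0.5403 0.1261 0.0228] rot [-3.1406  0.0034 -0.1818] F [-15.8   3.7  21.1] w 0.0434 q [-0.74  0.83  0.59  1.94 -0.78  0.62 -1.38]
tool shift cm [ 2.26  0.17 -0.03] rotvec deg [-0.05  0.19  0.15]
```

View pics/w13.png

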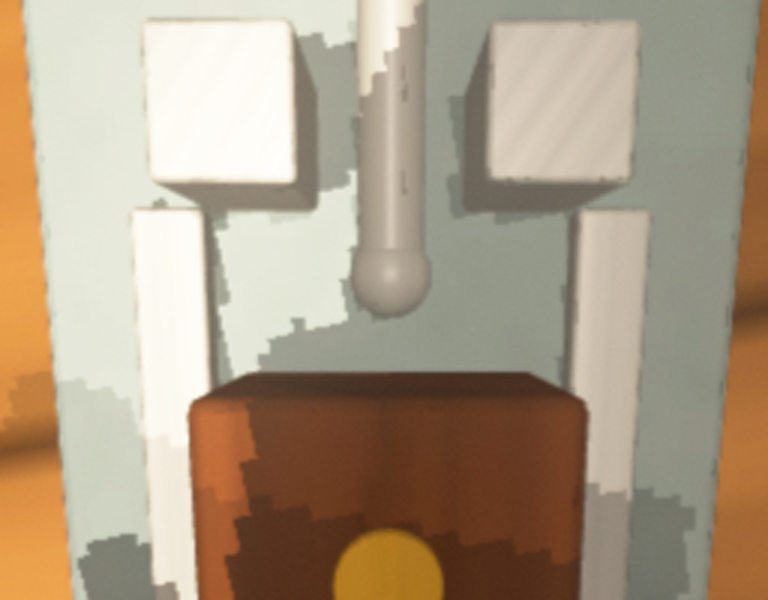

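Not at the probe yet. The sole is pressed too hard (21 N up, 16 N drag), so I ease off.

{"name": "servo_tool", "arguments": {"rows": [[[0, 0, -0.06, 0, 0, 0], [0, 0, 0, 0, 0, 0]]]}}

```text
clock: 15.25
position: [0.5419, 0.1255, 0.023]
tool_rot: [3.141, -0.0, -0.182]
force: [-0.1, -0.2, -4.3]
grip_width: 0.0433
```

{"name": "servo_tool", "arguments": {"rows": [[[0.4, 0, 0, 0, 0, 0], [0.3, 0, 0, 0, 0, 0], [0.3, 0, 0, 0, 0, 0], [0.2, 0, 0, 0, 0, 0], [0, 0, 0, 0, 0, 0]]]}}

```text
clock: 15.88
position: [0.5527, 0.1235, 0.0228]
tool_rot: [3.142, 0.002, -0.182]
force: [-8.0, 1.4, 2.2]
grip_width: 0.0432
```

```bash
python3 - <<'E'
from m import *
to(O-U*(.058)+[0,0,.011],Y)
f=cam("wrist"); crop(f,128,0,384,200,3,"w14.png")
s=bot.observe()
print(tool(f,[[386,201]],s["position"][2]+.0312), tool(f,[[(128+392/3)*1.5, 300/3*1.5]],.048))
E
```

```text
clk 15.875 pos [0.5527 0.1235 0.0228] rot [ 3.1416e+00  2.2000e-03 -1.8200e-01] F [-8.   1.4  2.2] w 0.0432 q [-0.72  0.84  0.59  1.91 -0.78  0.64 -1.39]
tool shift cm [ 0.99  0.14 -0.02] rotvec deg [0.   0.13 0.13]
[[ 5.70197203e+01 -5.23610856e-02 -3.13198316e+01]] [[ 67.49601247   0.3883129  -25.279958  ]]
```

View pics/w14.png

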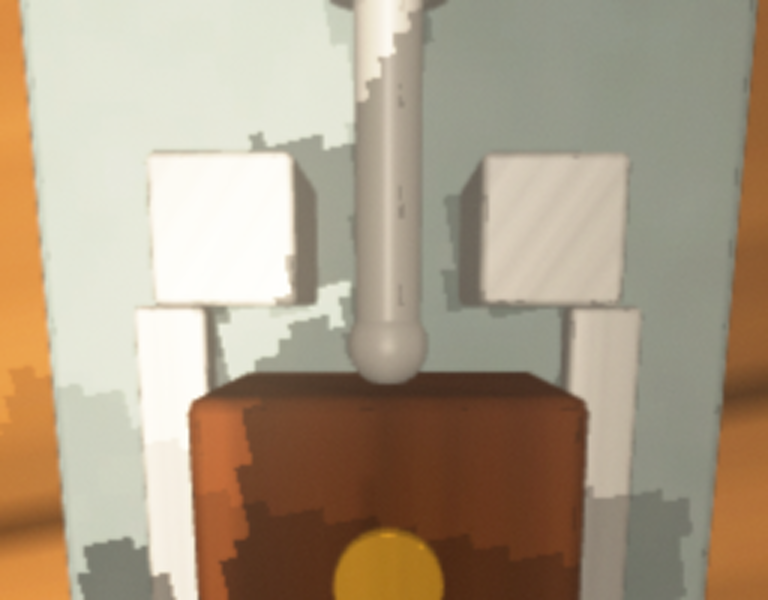

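The probe tip meets the toe at (388,378) in the crop, with about 10 mm left to the posts. I go on.

{"name": "servo_tool", "arguments": {"rows": [[[0.3, 0, 0, 0, 0, 0], [0.3, 0, 0, 0, 0, 0], [0.2, 0, 0, 0, 0, 0], [0, 0, 0, 0, 0, 0]]]}}

```text
clock: 16.42
position: [0.5598, 0.1222, 0.0229]
tool_rot: [-3.141, 0.004, -0.182]
force: [-15.1, 2.8, 9.1]
grip_width: 0.0432
```

{"name": "servo_tool", "arguments": {"rows": [[[0.2, 0, -0.02, 0, 0, 0], [0.15, 0, 0, 0, 0, 0], [0, 0, 0, 0, 0, 0]]]}}

```text
clock: 16.8
position: [0.5617, 0.1219, 0.0228]
tool_rot: [-3.141, 0.007, -0.182]
force: [-25.1, 4.1, 15.2]
grip_width: 0.0433
```

```bash
python3 - <<'E'
from m import *
to(O-U*(.058)+[0,0,.011],Y)
f=cam("wrist"); crop(f,128,0,384,200,3,"w15.png")
E
```

```text
clk 16.8 pos [0.5617 0.1219 0.0228] rot [-3.1413  0.0069 -0.1818] F [-25.1   4.1  15.2] w 0.0433 q [-0.71  0.85  0.6   1.88 -0.77  0.66 -1.39]
tool shift cm [ 0.08  0.14 -0.02] rotvec deg [-0.02  0.4   0.14]
```

View pics/w15.png

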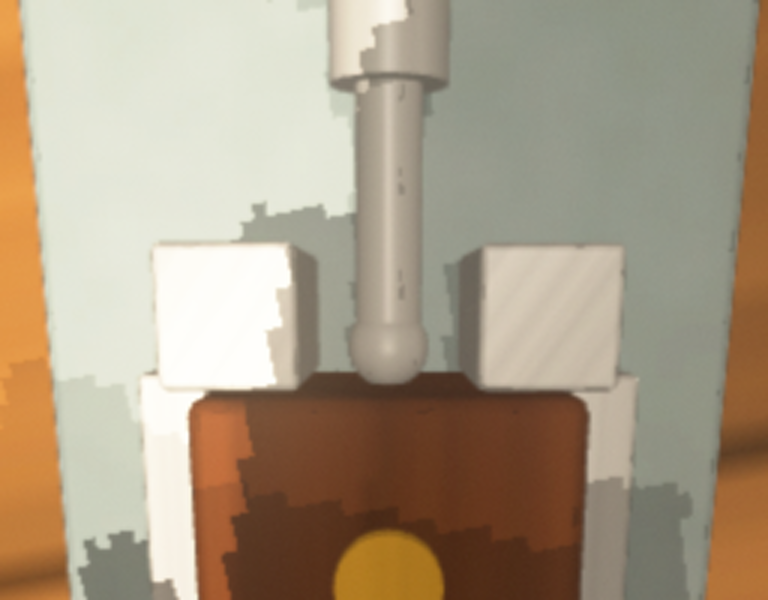

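Nearly home: post front edges at row 390, toe edge at row 400. The gripper has pitched 0.4° toe down under load, so I correct pitch and down-force before the last push.

{"name": "servo_tool", "arguments": {"rows": [[[0, 0, -0.05, 0, 0.4, 0], [0, 0, 0, 0, 0, 0]]]}}

```text
clock: 17.1
position: [0.5618, 0.1218, 0.0229]
tool_rot: [3.141, -0.001, -0.182]
force: [-18.9, 2.2, 2.5]
grip_width: 0.0432
```

```bash
python3 - <<'E'
from m import *
to(O-U*(.058)+[0,0,.011],Y)
f=cam("wrist"); s=bot.observe(); R=Ro.from_euler('xyz',s["tool_rot"])
def row(x,z):
    p=s["position"]+R.apply([x,0,0]); p[2]=z; return w2p(f,p)[0][1]*3
print("expected post edge row at contact", row(.057,.048), row(.058,.048),row(.056,.048))
crop(f,128,0,384,200,3,"w16.png")
E
```

```text
clk 17.1 pos [0.5618 0.1218 0.0229] rot [ 3.1414e+00 -5.0000e-04 -1.8170e-01] F [-18.9   2.2   2.5] w 0.0432 q [-0.72  0.85  0.6   1.89 -0.77  0.65 -1.39]
tool shift cm [ 0.07  0.14 -0.01] rotvec deg [ 0.01 -0.03  0.15]
expected post edge row at contact 396.67400755837406 387.6329060784773 405.673064945324
```

View pics/w16.png

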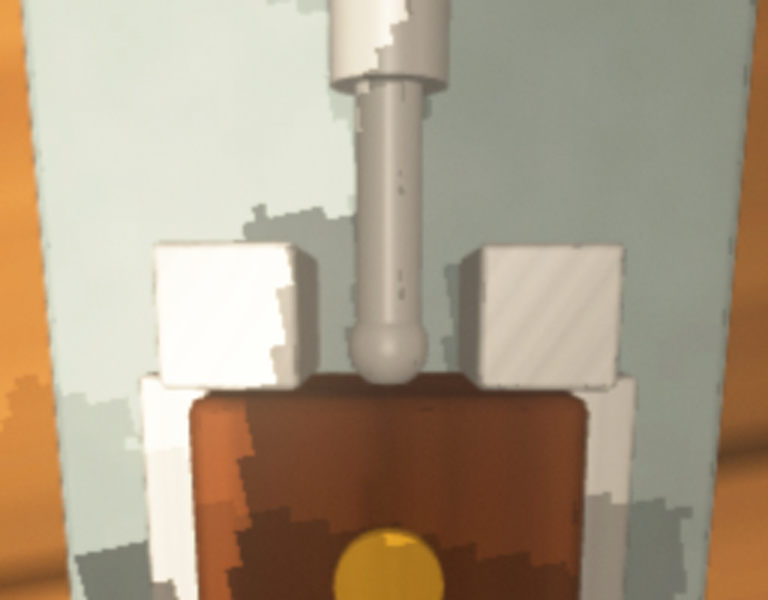

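{"name": "servo_tool", "arguments": {"rows": [[[0.1, 0, 0, 0, 0, 0], [0, 0, 0, 0, 0, 0]]]}}

```text
clock: 17.4
position: [0.5618, 0.1218, 0.0229]
tool_rot: [3.142, 0.002, -0.182]
force: [-26.8, 3.4, 10.2]
grip_width: 0.0429
```

```bash
python3 - <<'E'
from m import *
to(O-U*(.058)+[0,0,.011],Y)
E
```

```text
clk 17.4 pos [0.5618 0.1218 0.0229] rot [ 3.1416e+00  1.7000e-03 -1.8150e-01] F [-26.8   3.4  10.2] w 0.0429 q [-0.72  0.85  0.6   1.89 -0.77  0.65 -1.39]
tool shift cm [ 0.07  0.14 -0.02] rotvec deg [0.   0.1  0.16]
```

The position did not move for 1 mm commanded while the force rose, so the plane is on the posts. I firm the grip and the push a little.

{"name": "servo_tool", "arguments": {"rows": [[[0.05, 0, -0.02, 0, 0.1, 0], [0, 0, 0, 0, 0, 0], [0, 0, 0, 0, 0, 0], [0, 0, 0, 0, 0, 0]]], "squeeze": 80}}

```text
clock: 17.9
position: [0.5618, 0.1218, 0.0229]
tool_rot: [3.142, 0.001, -0.182]
force: [-28.2, 5.2, 10.6]
grip_width: 0.0431
```

```bash
python3 - <<'E'
from m import *
to(O-U*(.058)+[0,0,.011],Y)
f=cam("wrist"); crop(f,128,0,384,200,3,"w17.png")
f=cam("scene"); crop(f,230,170,430,310,4,"s17.png")
f=cam("top"); cv2.imwrite("pics/t17.png",cv2.resize(f["image"][:,:,::-1],(800,600)))
E
```

```text
clk 17.9 pos [0.5618 0.1218 0.0229] rot [ 3.1415e+00  9.0000e-04 -1.8150e-01] F [-28.2   5.2  10.6] w 0.0431 q [-0.72  0.85  0.6   1.89 -0.77  0.65 -1.39]
tool shift cm [ 0.07  0.14 -0.01] rotvec deg [0.   0.05 0.16]
```

View pics/w17.png

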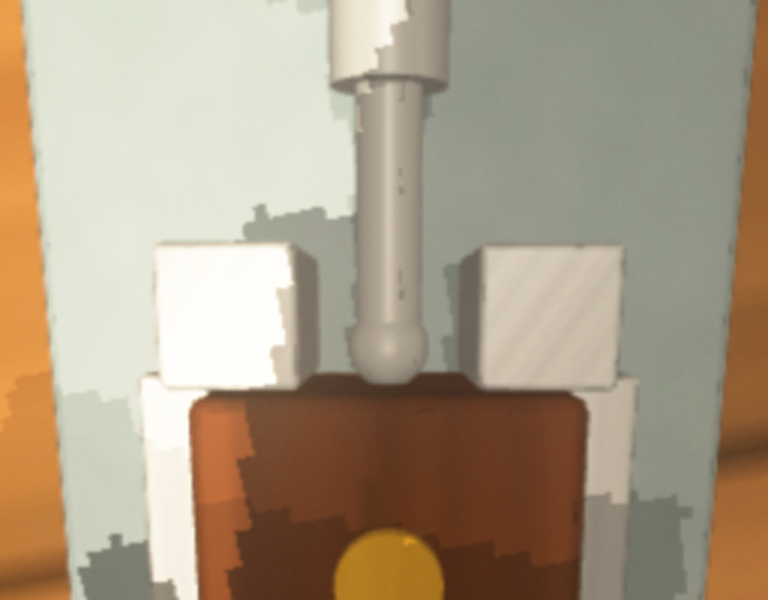

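View pics/s17.png

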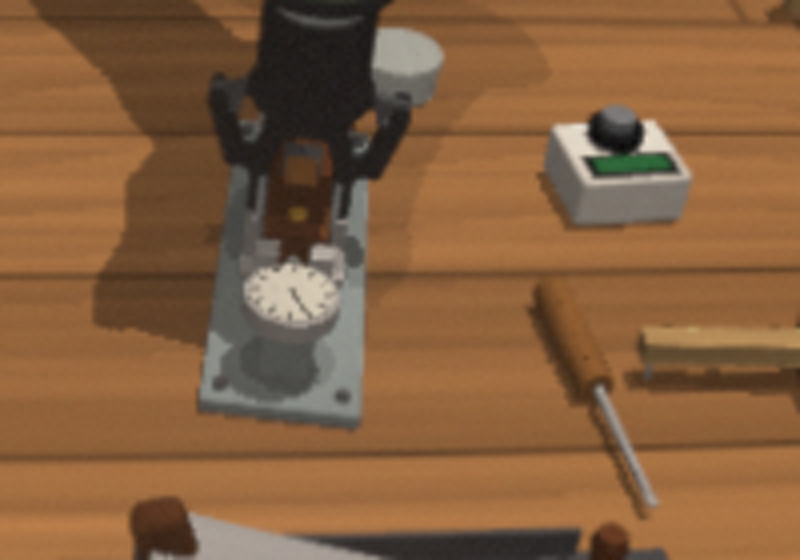

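View pics/t17.png

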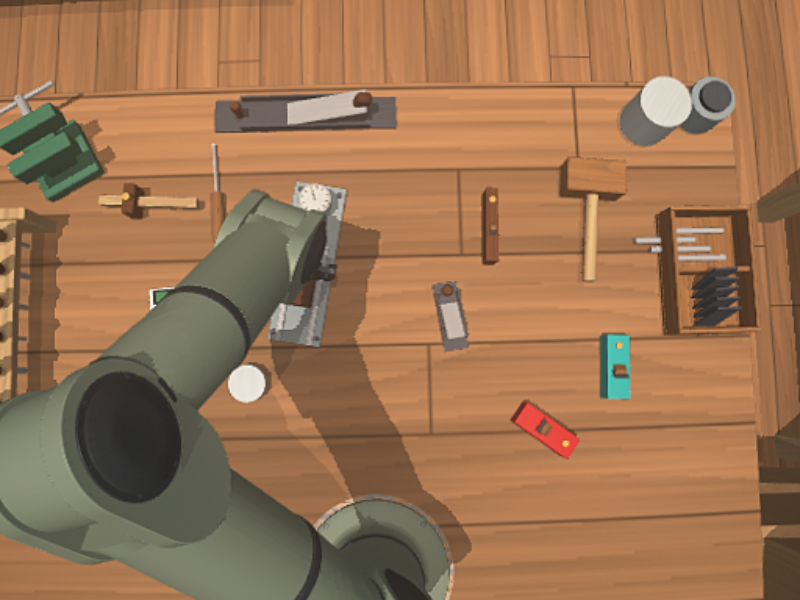

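The wrist view shows the toe edge parallel to both post faces (row 388 left and right) and the probe tip pushed back to them. The scene and top views show bystanders unmoved, button up. One more small push will confirm it's a hard stop.

{"name": "servo_tool", "arguments": {"rows": [[[0.07, 0, -0.03, 0, 0.1, 0], [0, 0, 0, 0, 0, 0], [0, 0, 0, 0, 0, 0], [0, 0, 0, 0, 0, 0]]]}}

```text
clock: 18.55
position: [0.5618, 0.1218, 0.0229]
tool_rot: [3.141, 0.0, -0.181]
force: [-30.9, 4.4, 9.2]
grip_width: 0.0427
```

{"name": "servo_tool", "arguments": {"rows": [[[0, 0, 0, 0, 0, 0], [0, 0, 0, 0, 0, 0], [0, 0, 0, 0, 0, 0], [0, 0, 0, 0, 0, 0]]]}}

```text
clock: 19.05
position: [0.5618, 0.1218, 0.0229]
tool_rot: [3.141, 0.001, -0.181]
force: [-30.7, 4.2, 9.1]
grip_width: 0.0427
```

```bash
python3 - <<'E'
from h import *
print(bot.job_done()); s=bot.observe(); print(s["clock"],s["position"],s["force"],s["grip_width"])
E
```

```text
the job is handed in; nothing more can be done
None
the job is handed in; nothing more can be done
```

I zeroed the readout, then laid the wide wooden plane sole down in the trough. I pushed it toe first past the probe onto the two posts, and handed in at about 19 s still holding it there.

- **Button:** the shut fingers pressed it until they stopped at z = 0.056 with 13 N on them. It was up again in later pictures.
- **On the posts:** two last pushes, together 1.2 mm of command, moved the tool 0 mm while the force rose from 27 to 31 N. That is well above the 8 N spring plus estimated floor drag. In the wrist picture the toe edge is parallel to both posts.
- **In the trough:** the tool was level to 0.001 rad, and the sole pressed the floor with about 13 N. The grip was 80 N at a 43 mm opening.
- **Bystanders:** they look unmoved in the pictures. In the last top view the arm hid part of the screwdriver and the readout; both look in place in the scene view.
- **Disagreements:** the top and wrist cameras differed by 1–3 mm, so I used the wrist view for the final fit. During the slide the sole briefly pressed too hard (about 25 N) and the plane tipped 0.4° toe down. I corrected both before the last push.

After hand-in the state could not be read, so the final second is unchecked.

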